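# Durometer test of a rubber machine mount

### The arm

A 6-joint arm with a two-finger parallel gripper is mounted at the origin on a cart in front of the work surface, level with it; the furniture and walls round the work are solid. World frame = base frame: x ahead of the robot, y to its left, z up, the work surface at z = 0. Lengths are in mm, angles in rad, forces in N, time in s.
With the tool pointing down it reaches from about 350 to 975 mm from the base axis. Payload 7.1 kg.
Tool frame: the origin (TCP) lies midway between the tips of the shut fingers; the grasp point (between the pads) lies 19 mm behind it (ctrl.grip_depth is the distance from the TCP to the grasp point, in mm); z points along the fingers, y is the line along which they close (so a half turn about z gives the same grasp; the last joint's range is limited). The gripper opens to 88 mm and grips with 3 to 60 N. Pads are 20 mm wide; open, the fingers measure 115 mm over their backs; the gripper's body (75 mm by 178 mm) begins 61 mm behind the grasp point.
Start: joints at [-1.354, 0.423, 1.63, -0, 1.089, -0.019], TCP at [146.032, -607.684, 222.675] pointing down, gripper open.
Joint ranges: [-3, 3], [-0.9, 2.11], [0.09, 2.58], [-1.31, 4.45], [0.11, 2.69], [-2.54, 2.54]. Speed limits (rad/s): [2.39, 2.39, 3.01, 3.14, 3.14, 3.14].

### API

Orientations are given as a rotation vector (axis times angle).
In Python, from workcell import ctrl, cams gives the robot as it stands.
- The arm moves only by the tool move_arm, never from a script. Its argument "steps" is a list of rows, each a list of 3 entries, a list of its own where there are three numbers: the shift along the tool's x, y, z in units of 25 mm (1.0 is 25 mm), then the turn about the tool's z in units of 5 degrees (1.0 is 5 degrees), then the closure, from 0 (fully open) to 1 (shut). A call has 1 to 20 rows; each row shifts and turns the commanded pose from where the row before left it, along the tool's axes as they then stand; what a row does not reach is not made up. A row lasts 1/12 s, in which the tool goes at most 41.7 mm and 7.16 degrees, less where a joint would pass 70% of its speed; a pose out of reach is approached as far as the arm can. A call is refused whole if a number of a shift passes 1 or a number of a turn 1, either way. A call with a gripper value outside its range is refused whole. The fingers move at their own pace and stop on an object; the grip force is fixed at half the most. Time passes only in rows, so rows that do not move let the fingers close. It gives the time, the measured TCP pose, the force, the opening and the grip force at its end, in the units of the state.
- ctrl.get_obs(): the state, without advancing time (a new reading comes with each control period).
- cams.get_image(name): name is "scene" or "top" or "wrist"; returns a dict with "image" (420x560x3 uint8, red, green, blue), "camera_matrix" (3x3 intrinsics, pixels), "xyz" and "rotation" of the camera in the world; the wrist camera has in their place "mount" (4x4, takes a point from camera to tool coordinates, whose origin is the TCP and whose axes are the flange's). Camera axes: x right, y down, z forward; pixel columns grow to the right and rows downward; lengths in mm; the calibration is good to about 2 mm. A picture is of the moment at which its call begins: read the wrist's pose just before it. There is no depth.
- ctrl.close_job(): hands the job in; it is judged then, once.
Trained networks look in the newest picture that a camera, given by its name, has taken for a name from the list of things; names that differ only in an ending like _2 or _b are one class to them, and where a whole thing is asked for, a point or a joint stands for the part that bears it (a point fixed in the world has none). Each returns a list of dicts, best first, with "p" (0 to 1); they miss things now and then, are a little off and sometimes report something else, mostly with a low value. They report only what shows in the picture. A call takes as long as a camera call. They do not tell look-alikes from the thing itself.
- cams.boxes_of(camera, thing): "rect" ([centre column, centre row, width, height] in pixels, round what is visible of it).
- cams.cut_out(camera, thing): "pixels" (420x560 bool, what is visible of it) and "rect" ([centre column, centre row, width, height] in pixels, round what is visible of it).
The state is a dict: "t": time; "qpos": joint angles; "qvel": joint speeds; "joint_torque": joint torques, N m; "ee_pos": TCP position; "orientation": TCP orientation; "ft_force": force on the tool from outside, world axes, zero at the start; "moment": the same for the moment, N m; "width": finger opening in mm; "grasp_force": force on a finger pad.
Only numpy, scipy, OpenCV 4.12 (cv2) and the standard library are available. Lean on these libraries where they do the work, as an engineer would, in place of code of your own. Each camera call takes 0.05 s, during which the arm holds its last target. There are 200 camera calls.

### The job

Check the rubber mount on the steel block with the dial hardness tester: press the tester upright on the ringed spot until its foot sits flush on the rubber, hold it there for a second with about 15 N, never more than 25 N. Stand the tester back in its wooden holder, and lay the mount flat, steel plate down, in the green tray if the tester's red peak hand shows 60 or more, otherwise in the red tray.

Things in the scene. Friction and masses are not known exactly. Their poses are not given: they have to be found in the camera images.
- tester: Hand-held dial hardness tester, 0.26 kg, upright in its holder. Origin: centre of the flat underside of its foot; z up its axis, dial faces its -x. From below: steel foot 36 mm across, 7 mm thick; stem 17 mm across; round grey dial case, 64 mm across, 24 mm thick (x), centre 56 mm and top 88 mm above the origin; black grip from 92 to 136 mm, pinched from above.
- tester_grip (a point): Centre of the tester's black grip, on its axis, 114 mm above the underside of the foot; axes as the tester. The grip is 30 mm in x, 44 mm high, with two flats 24 mm apart in y.
- tester_foot (a point): Centre of the flat underside of the tester's foot (same point and axes as tester).
- pin_tip (a point): Tip of the tester's sprung steel pin, 5 mm thick, round-ended. It stands 8 mm out below the foot and is pushed back into it by 0.6 N plus 1 N per mm. Pushed home on something hard it reads 100 and spoils the test.
- needle (a joint): Black live needle of the dial, rad clockwise from 0: 0.04 rad per scale point (4.0 rad = 100, pin flush with the foot), 0.5 rad per mm of pin push. Falls back when the pin is freed. The scale runs clockwise from 0 at the lower left to 100 at the lower right, with a red arc below 60 and a green arc from 60 up.
- peak_hand (a joint): Red peak hand of the dial, same scale as the needle (60 = 2.40 rad). The needle drags it up and it stays at the highest reading. At the start it rests anywhere from 0 to 15. A mount reads 30 to 90 once the foot is flush; pressing harder does not change it. A reading of 57 to 63 may go to either tray.
- holder: Wooden holder, fixed block 84 x 84 x 36 mm; origin at the centre of its underside. In its top is a socket 40 mm across and 16 mm deep for the tester's foot; below the ledge a 17 mm hole leaves the pin free.
- holder_seat (a point): Centre of the ledge in the holder, 20 mm above the bench, on which the tester's foot sits; axes as the holder. The tester stands with its axes along these at the start; it may be put back at any yaw.
- block: Ground steel bench block, fixed, 110 (x) x 100 (y) x 20 mm; origin at the centre of its underside. The mount lies on it.
- pad: Loose used rubber machine mount, 0.35 to 0.95 kg. Steel plate 100 (x) x 50 (y) x 5 mm, black rubber block 70 (x) x 50 (y) mm bonded on top; origin: centre of the plate's underside, z up. New, it is 33 mm high; this one has settled in service and its top stands anywhere from 26 to 33 mm above the origin. Grip it across its 50 mm width (y). Its hardness cannot be seen.
- pad_spot (a point): Test spot where a new mount's top would be: on the mount's axis, 33 mm above its underside. The true face, with a painted ring 41 mm across, lies 0 to 7 mm lower and must be felt for. Within 8 mm of the axis the pin sinks in, resisted by at most 8 N up to when the foot lands; under the foot the rubber hardly gives, so the force then climbs steeply.
- tray_green: Green parts tray for good mounts, fixed, 170 (x) x 140 (y) x 30 mm with 4 mm walls and floor; origin at the centre of its underside.
- tray_red: Red parts tray for rejects, same size as the green one; the two may have changed places.
- ball_hammer: Bystander: ball hammer with wooden shaft, 314 mm long, loose on the bench; leave alone.
- glasses: Bystander: clear safety glasses with blue arms, loose; leave alone.
- emery: Bystander: cork emery block, loose; leave alone.
Things that resemble listed ones, but are neither listed nor needed, are in the scene too. What is shaped like the tester but pink is not meant.

How it is judged:
By the outcome, as a careful person would: the job done as asked, in the order asked, and still so for the second after the job is handed in, with the robot touching nothing.
It also fails if it takes over 61 s, if anything falls off the work surface, if the arm or the gripper's body presses on something with over 40 N, if the wrist force passes 120 N, or if a joint passes its speed limit or range.

## Working session

There is one attempt and no reset: what is moved stays moved. The work goes in short steps, Python scripts to look and compute and a tool call to move; the robot and the scene stay as the last step left them, time stands still between calls to the robot, and variables do not carry over. Pictures are saved under pics/ and viewed, at most 10 in all, crops included, and the job is handed in when it is done.

Besides the shell and the picture viewer there is one more tool, called by a JSON object that holds its "name" and its "arguments", one argument or row to a line. move_arm: Moves the arm, as the interface text tells. Its arguments: {"type":"object","properties":{"steps":{"type":"array"}},"required":["steps"]}

```bash
mkdir -p pics; ls; cat > h.py <<'E'
import numpy as np, cv2
from scipy.spatial.transform import Rotation as R
from workcell import ctrl, cams
def shot(n,f=None):
    o=ctrl.get_obs(); d=cams.get_image(n)
    if n=='wrist':
        M=np.array(d['mount']); Rt=R.from_rotvec(o['orientation']).as_matrix()
        d['rotation']=Rt@M[:3,:3]; d['xyz']=Rt@M[:3,3]+np.array(o['ee_pos'])
    if f: cv2.imwrite(f'pics/{f}.png',d['image'][:,:,::-1])
    return d
def ray(d,u,v,z):
    r=np.array(d['rotation'])@np.linalg.inv(d['camera_matrix'])@[u,v,1]; c=np.array(d['xyz'])
    return c+r*(z-c[2])/r[2]
def proj(d,p):
    q=np.array(d['camera_matrix'])@(np.array(d['rotation']).T@(np.array(p)-d['xyz'])); return q[:2]/q[2]
E
python3 - <<'E'
from h import *
o=ctrl.get_obs(); print(o)
a=shot('scene');b=shot('top')
cv2.imwrite('pics/top.png',b['image'][:,:,::-1]);cv2.imwrite('pics/scene.png',a['image'][:,:,::-1])
for n,d in(('top',b),('scene',a)):
  print(n,d['xyz'],d['rotation'],d['camera_matrix'])
  for t in 'tester holder block pad tray_green tray_red ball_hammer glasses emery'.split():
    print(t,[(np.round(x['rect']),round(x['p'],2)) for x in cams.boxes_of(n,t)])
E
```

```text
pics
{'t': 0.0, 'qpos': array([-1.35397835e+00,  4.23823542e-01,  1.63069839e+00, -2.50141773e-05,
        1.08859835e+00, -1.89784754e-02]), 'qvel': array([-3.19071392e-04,  1.36445638e-04,  1.74275774e-04, -6.36546622e-05,
        1.46880384e-03,  4.03060426e-04]), 'joint_torque': array([-1.93435269e-03, -5.44631052e+01, -2.73661691e+01,  6.42411411e-02,
        2.28342321e-02, -1.13913802e-04]), 'ee_pos': array([ 145.92125565, -607.14816775,  221.90920302]), 'orientation': array([-3.11827428e+00, -3.69370285e-01,  2.71477503e-04]), 'ft_force': array([ 0.13254986, -0.15549507,  0.574637  ]), 'moment': array([-0.00392464,  0.02001476,  0.01308114]), 'grasp_force': 0.0, 'width': 87.74108271775691}
top [ 472.50331662  -41.27800045 1290.07855095] [-2.18462008  2.20563269 -0.05606433] [[429.08834012   0.         278.77224376]
 [  0.         429.08834012 206.87252371]
 [  0.           0.           1.        ]]
tester [(array([178., 231.,  25.,  16.]), 0.74), (array([170., 268.,  29.,  18.]), 0.74)]
holder [(array([181., 228.,  36.,  33.]), 0.86)]
block [(array([255., 218.,  35.,  40.]), 
[... 516 characters left out ...]
]
 [  0.         404.4709519  207.53987582]
 [  0.           0.           1.        ]]
tester [(array([241., 297.,  34.,  56.]), 0.96), (array([241., 332.,  62.,  48.]), 0.52), (array([306., 211.,  78.,  52.]), 0.44)]
holder [(array([244., 332.,  58.,  44.]), 0.72), (array([238., 300.,  35.,  64.]), 0.55), (array([248., 187.,  52.,  31.]), 0.23)]
block [(array([291., 262.,  56.,  29.]), 0.85), (array([185., 261.,  94.,  88.]), 0.53)]
pad [(array([290., 250.,  45.,  31.]), 0.57)]
tray_green []
tray_red [(array([346., 189.,  75.,  45.]), 0.96)]
ball_hammer [(array([189., 261.,  97.,  90.]), 0.86)]
glasses [(array([248., 190.,  54.,  33.]), 0.86)]
emery [(array([378., 236.,  24.,  27.]), 0.83)]
```

```bash
python3 - <<'E'
s=open('h.py').read()
s=s.replace("    if f:","    else: d['rotation']=R.from_rotvec(d['rotation']).as_matrix()\n    if f:")
open('h.py','w').write(s)
import cv2
t=cv2.imread('pics/top.png');a=cv2.imread('pics/scene.png')
cv2.imwrite('pics/top2.png',cv2.resize(t[100:310,140:420],None,fx=2.85,fy=2.85,interpolation=2))
cv2.imwrite('pics/scene2.png',cv2.resize(a[130:370,130:450],None,fx=2.5,fy=2.5,interpolation=2))
E
```

```text
(no output)
```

View pics/top2.png

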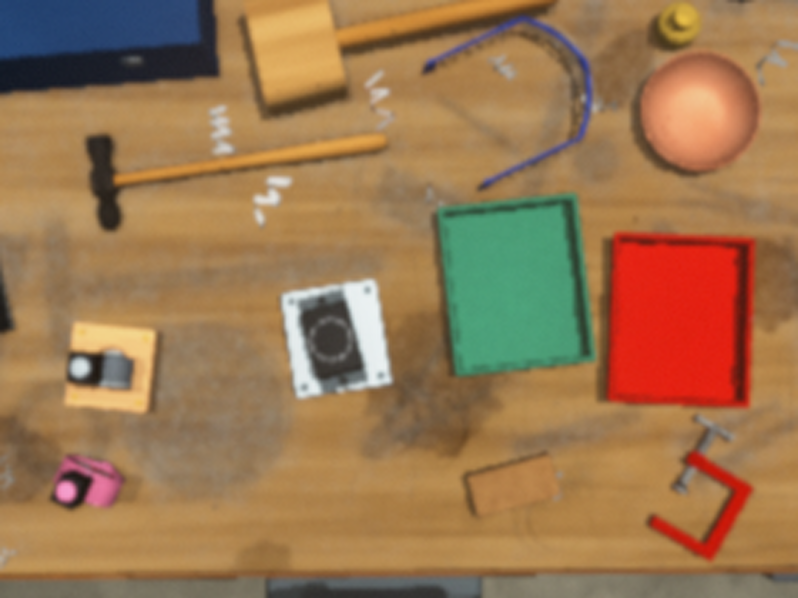

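View pics/scene2.png

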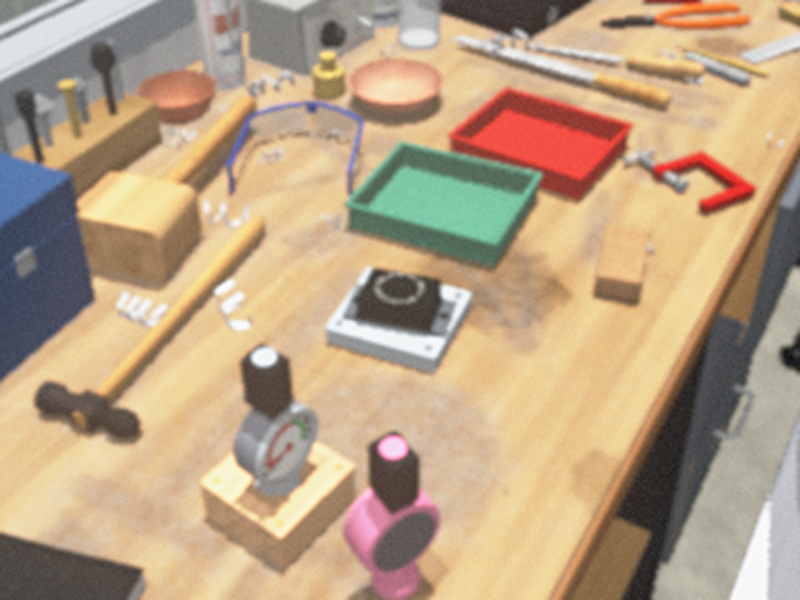

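The one meant is the grey tester standing in the wooden holder, at top px ~(175,230) and scene px ~(238,295). The pink look-alike is at top ~(170,268) and scene ~(287,330) and is not meant. Both trays are free, with green at top (319,203) and red at (378,213). The mount on the block is at (256,218), with a yaw of about 10–15°.

```bash
python3 - <<'E'
from h import *
b=shot('top')
def quad(t,z,i=0):
    m=cams.cut_out('top',t)
    if not m: print(t,'none');return
    m=m[i]; pts=np.argwhere(m['pixels'])[:,::-1].astype(float)
    w=np.array([ray(b,*p,z)[:2] for p in pts]).astype(np.float32)
    r=cv2.minAreaRect(w); print(t,np.round(r[0],1),np.round(r[1],1),round(r[2],1),'mean',w.mean(0).round(1))
quad('block',20);quad('pad',50);quad('holder',36);quad('tester',156);quad('tray_green',30);quad('tray_red',30)
# hand picked
P=lambda x,y:(140+x/2.85,100+y/2.85)
for n,p,z in [('ring',(331,340),50),('griptop',(80,368),156)]+[('blk',c,20) for c in((282,294),(376,280),(391,383),(298,397))]+[('hol',c,36) for c in((73,323),(158,328),(153,412),(65,405))]+[('rub',c,50) for c in((299,300),(352,288),(370,377),(313,385))]+[('gt',c,30) for c in((437,207),(577,195),(594,360),(455,375))]+[('rt',c,30) for c in((613,233),(755,238),(749,406),(608,400))]: print(n,ray(b,*P(*p),z).round(1)[:2])
d=shot('wrist','w0'); print(d['mount'],d['camera_matrix'])
E
```

```text
block [505.8  22.8] [109.6  99.8] 8.5 mean [507.   20.5]
pad [502.6  25.4] [98.8 50. ] 15.2 mean [502.6  25.1]
holder [478.5 250.2] [92.7 86. ] 82.4 mean [478.7 244.7]
tester [475.1 233.4] [58.3 31.6] 89.5 mean [474.9 232.6]
tray_green [ 559.6 -164.4] [175.8 146.6] 5.8 mean [ 559.5 -163.8]
tray_red [ 521.7 -332.8] [148.4 176.2] 87.0 mean [ 521.2 -332.7]
ring [501.1  24.7]
griptop [474.9 251.7]
blk [550.1  76.9]
blk [563.8 -21. ]
blk [456.6 -35.6]
blk [443.   60.8]
hol [521.4 290. ]
hol [515.4 202.8]
hol [429.5 207.9]
hol [437.5 297.9]
rub [542.   56.9]
rub [553.7   3. ]
rub [463.2 -14.6]
rub [455.7  43.2]
gt [638.2 -85. ]
gt [ 649.3 -230.3]
gt [ 478.3 -244.8]
gt [ 464.3 -101.6]
rt [ 609.4 -266.8]
rt [ 602.8 -413.6]
rt [ 429.6 -403.2]
rt [ 437.2 -258.5]
[[-3.82925343e-04 -9.51559248e-01 -3.07465203e-01  8.62895037e+01]
 [ 9.99999927e-01 -3.67453649e-04 -1.08211911e-04 -4.45283867e-01]
 [-1.00091665e-05 -3.07465222e-01  9.51559319e-01 -1.61919195e+02]
 [ 0.00000000e+00  0.00000000e+00  0.00000000e+00  1.00000000e+00]] [[304.66205681   0.         276.92188172]
 [  0.         304.66205681 209.06456013]
 [  0.           0.           1.        ]]
```

{"name": "move_arm", "arguments": {
  "steps": [
    [[0.94, -1, 0], 0, 0],
    [[0.94, -1, 0], 0, 0],
    [[0.94, -1, 0], 0, 0],
    [[0.94, -1, 0], 0, 0],
    [[0.94, -1, 0], 0, 0],
    [[0.94, -1, 0], 0, 0],
    [[0.94, -1, 0], 0, 0],
    [[0.94, -1, 0], 0, 0],
    [[0.94, -1, 0], 0, 0],
    [[0.94, -1, 0], 0, 0],
    [[0.94, -1, 0], 0, 0],
    [[0.94, -1, 0], 0, 0],
    [[0.94, -1, 0], 0, 0],
    [[0.94, -1, 0], 0, 0],
    [[0.94, -1, 0], 0, 0],
    [[0.94, -1, 0], 0, 0],
    [[0.94, -1, 0], 0, 0],
    [[0.94, -1, 0], 0, 0],
    [[0.94, -1, 0], 0, 0],
    [[0, 0, 0], 0, 0]
  ]
}}

```text
t: 3.07
ee_pos: [472.0, -37.6, 223.2]
orientation: [-3.118, -0.375, -0.004]
ft_force: [0.1, -0.4, 0.1]
width: 87.9
grasp_force: 0.0
```

```bash
python3 - <<'E'
from h import *
d=shot('wrist','w1')
for t,z in(('pad',50),('block',20)):
  for m in cams.cut_out('wrist',t)[:2]:
    pts=np.argwhere(m['pixels'])[:,::-1].astype(float)
    w=np.array([ray(d,*p,z)[:2] for p in pts]).astype(np.float32)
    r=cv2.minAreaRect(w); print(t,round(m['p'],2),m['rect'],np.round(r[0],1),np.round(r[1],1),round(r[2],1),w.mean(0).round(1))
print('ring expected px',proj(d,[502,25,50]))
np.savez('w1.npz',rot=d['rotation'],xyz=d['xyz'],K=d['camera_matrix'])
E
```

```text
pad 0.64 [230.3, 147.8, 53.3, 88.7] [504.6  25.8] [94.2 53.4] 15.0 [506.9  25.7]
block 0.64 [234.2, 144.6, 87.1, 97.4] [504.   22.7] [111.5 100.7] 8.0 [511.1  18.2]
ring expected px [228.11785627 151.88937421]
```

View pics/w1.png

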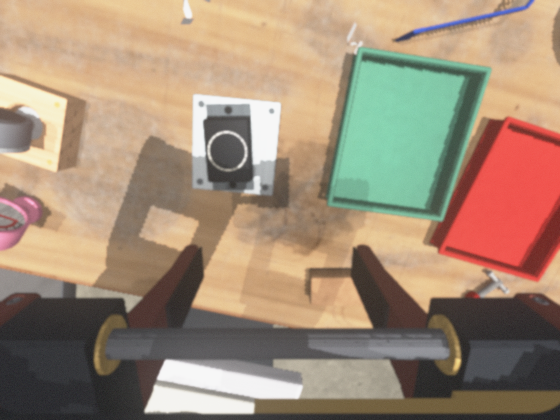

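The ring centre is at px (228,151), which gives mount ≈ (502,25) and yaw ≈ 15°; the top camera agrees. The holder is at the left, around (20,130). Next I turn the wrist so the camera will face the dial.

{"name": "move_arm", "arguments": {
  "steps": [
    [[0, 0, 0], -1, 0],
    [[0, 0, 0], -1, 0],
    [[0, 0, 0], -1, 0],
    [[0, 0, 0], -1, 0],
    [[0, 0, 0], -1, 0],
    [[0, 0, 0], -1, 0],
    [[0, 0, 0], -1, 0],
    [[0, 0, 0], -1, 0],
    [[0, 0, 0], -1, 0],
    [[0, 0, 0], -1, 0],
    [[0, 0, 0], -1, 0],
    [[0, 0, 0], -1, 0],
    [[0, 0, 0], -1, 0],
    [[0, 0, 0], -1, 0],
    [[0, 0, 0], -1, 0],
    [[0, 0, 0], -1, 0],
    [[0, 0, 0], -1, 0],
    [[0, 0, 0], -1, 0],
    [[0, 0, 0], -1, 0],
    [[0, 0, 0], -1, 0]
  ]
}}

```text
t: 4.88
ee_pos: [468.4, -43.0, 222.7]
orientation: [-1.719, -2.629, 0.001]
ft_force: [-0.4, -0.5, -0.1]
width: 88.0
grasp_force: 0.0
```

{"name": "move_arm", "arguments": {
  "steps": [
    [[0, 0, 0], -1, 0],
    [[0, 0, 0], -1, 0],
    [[0, 0, 0], -1, 0],
    [[0, 0, 0], -1, 0],
    [[0, 0, 0], -1, 0],
    [[0, 0, 0], -1, 0],
    [[0, 0, 0], -1, 0],
    [[0, 0, 0], -1, 0],
    [[0, 0, 0], -1, 0],
    [[0, 0, 0], -1, 0],
    [[0, 0, 0], -1, 0],
    [[0, 0, 0], -1, 0],
    [[0.4, 1, 0], 0, 0],
    [[0.4, 1, 0], 0, 0],
    [[0.4, 1, 0], 0, 0],
    [[0.4, 1, 0], 0, 0],
    [[0.4, 1, 0], 0, 0],
    [[0.4, 1, 0], 0, 0],
    [[0.4, 1, 0], 0, 0],
    [[0.4, 1, 0], 0, 0]
  ]
}}

```text
t: 6.55
ee_pos: [411.8, 165.9, 222.8]
orientation: [0.182, 3.136, -0.0]
ft_force: [0.6, 0.5, -0.3]
width: 87.9
grasp_force: 0.0
```

{"name": "move_arm", "arguments": {
  "steps": [
    [[0, 1, 0], 0, 0],
    [[0, 1, 0], 0, 0],
    [[0, 1, 0], 0, 0],
    [[0, 0, 0], 0, 0],
    [[0, 0, 0], 0, 0]
  ]
}}

```text
t: 6.97
ee_pos: [420.9, 240.2, 222.6]
orientation: [-0.177, -3.136, 0.001]
ft_force: [-0.9, 0.6, -1.1]
width: 88.0
grasp_force: 0.0
```

```bash
python3 - <<'E'
from h import *
o=ctrl.get_obs(); print(o['t'],o['ee_pos'],R.from_rotvec(o['orientation']).as_matrix().round(4))
d=shot('wrist','w2')
for t,z in(('tester',156),('holder',36)):
  for m in cams.cut_out('wrist',t)[:2]: print(t,round(m['p'],2),np.round(m['rect']))
np.savez('w2.npz',rot=d['rotation'],xyz=d['xyz'],K=d['camera_matrix'])
E
```

```text
6.9667 [420.86588295 240.15746181 222.55464698] [[-9.936e-01  1.127e-01 -3.000e-04]
 [ 1.127e-01  9.936e-01 -5.000e-04]
 [ 2.000e-04 -5.000e-04 -1.000e+00]]
tester 0.86 [298. 138.  65.  51.]
tester 0.77 [298. 257.  63.  84.]
holder 0.6 [292. 225.  71.  75.]
```

View pics/w2.png

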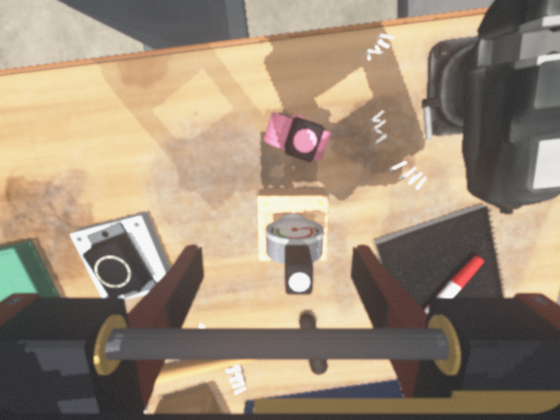

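The grey tester stands in the holder below the gripper: grip top at px (299,283), dial case at (295,235), holder's top edge between (259,196) and (327,196). The pink look-alike is at (300,137), well away.

```bash
python3 - <<'E'
from h import *
d=dict(np.load('w2.npz')); d['rotation']=d['rot'];d['camera_matrix']=d['K']
im=cv2.imread('pics/w2.png');roi=im[268:300,282:318].min(2)>150
n,l,s,c=cv2.connectedComponentsWithStats(roi.astype(np.uint8)); i=1+s[1:,4].argmax(); u,v=c[i]+[282,268]; print(u,v,s[i])
g=ray(d,u,v,156);print('griptop',g)
h=[ray(d,*p,36) for p in((259,196),(327,196))];print('holder back corners',h,np.degrees(np.arctan2(*(h[0]-h[1])[[0,1]])))
print('holder centre est',(h[0]+h[1])/2+42*np.array([-d['rot'][0,0]*-0+.9935,-.113,0])) 
t=ctrl.get_obs()['ee_pos'];Rt=R.from_rotvec(ctrl.get_obs()['orientation']).as_matrix()
print('tool delta units',Rt.T@(np.array([g[0],g[1],134-19])-t)/25)
E
```

```text
299.0365168539326 281.6488764044944 [  6   4  23  20 356]
griptop [477.5250101 253.475291  156.       ]
holder back corners [array([430.56198836, 218.36515614,  36.        ]), array([439.66089743, 298.44698705,  36.        ])] -173.51784383951008
holder centre est [476.83844289 253.6600716   36.        ]
tool delta units [-2.19964093  0.8325904   4.29987457]
```

{"name": "move_arm", "arguments": {
  "steps": [
    [[-0.73, 0.27, 0], 0, 0],
    [[-0.73, 0.27, 0], 0, 0],
    [[-0.73, 0.28, 0], 0, 0],
    [[0, 0, 0], 0, 0],
    [[0, 0, 0.8], 0, 0],
    [[0, 0, 0.8], 0, 0],
    [[0, 0, 0.8], 0, 0],
    [[0, 0, 0.8], 0, 0],
    [[0, 0, 0.7], 0, 0],
    [[0, 0, 0.4], 0, 0],
    [[0, 0, 0], 0, 0],
    [[0, 0, 0], 0, 0]
  ]
}}

```text
t: 8.12
ee_pos: [477.1, 254.2, 115.2]
orientation: [-0.179, -3.136, 0.001]
ft_force: [-0.8, 0.1, 0.2]
width: 87.8
grasp_force: 0.0
```

```bash
python3 - <<'E'
from h import *
print(ctrl.get_obs()['ee_pos'],ctrl.get_obs()['ft_force'])
d=shot('wrist','w3'); print(proj(d,[477,253.5,134]))
E
```

```text
[477.10794596 254.22894579 115.22420095] [-0.84933413  0.08018653  0.24475083]
[273.97876874 276.59394111]
```

View pics/w3.png

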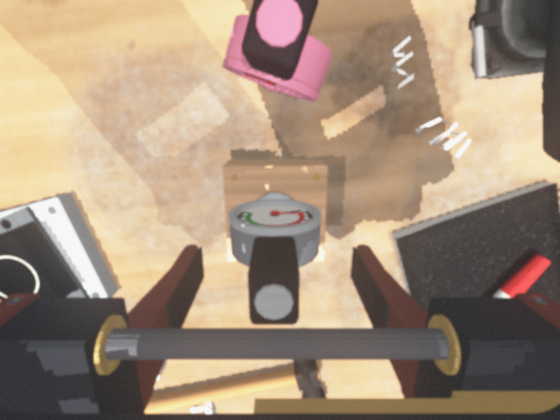

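The grip sits between the fingers at px (274,290), midway at about column 277. The dial shows upside down, with the red hand near the low end. I close the fingers now.

{"name": "move_arm", "arguments": {
  "steps": [
    [[0, 0, 0], 0, 0.8],
    [[0, 0, 0], 0, 1],
    [[0, 0, 0], 0, 1],
    [[0, 0, 0], 0, 1],
    [[0, 0, 0], 0, 1],
    [[0, 0, 0], 0, 1],
    [[0, 0, 0], 0, 1],
    [[0, 0, 0], 0, 1],
    [[0, 0, 0], 0, 1],
    [[0, 0, 0], 0, 1]
  ]
}}

```text
t: 9.0
ee_pos: [477.5, 254.9, 115.1]
orientation: [-0.178, -3.136, 0.0]
ft_force: [-0.3, -0.0, 0.9]
width: 24.7
grasp_force: 2.0
```

{"name": "move_arm", "arguments": {
  "steps": [
    [[0, 0, 0], 0, 1],
    [[0, 0, 0], 0, 1],
    [[0, 0, 0], 0, 1],
    [[0, 0, 0], 0, 1]
  ]
}}

```text
t: 9.33
ee_pos: [477.3, 254.8, 115.0]
orientation: [-0.178, -3.136, 0.0]
ft_force: [-0.9, -0.8, -2.2]
width: 23.8
grasp_force: 30.0
```

{"name": "move_arm", "arguments": {
  "steps": [
    [[0, 0, -0.4], 0, 1],
    [[0, 0, -0.8], 0, 1],
    [[0, 0, -0.8], 0, 1],
    [[0, 0, -0.8], 0, 1],
    [[0, 0, -0.4], 0, 1],
    [[-0.1, -0.4, 0], 0, 1],
    [[-0.2, -0.9, 0], 0, 1],
    [[-0.2, -0.9, 0], 0, 1],
    [[-0.2, -0.9, 0], 0, 1],
    [[-0.2, -0.9, 0], 0, 1],
    [[-0.2, -0.9, 0], 0, 1],
    [[-0.2, -0.9, 0], 0, 1],
    [[-0.2, -0.9, 0], 0, 1],
    [[-0.2, -0.9, 0], 0, 1],
    [[-0.2, -0.9, 0], 0, 1],
    [[-0.13, -0.53, 0], 0, 1],
    [[0, 0, 0], 0, 1],
    [[0, 0, 0], 0, 1],
    [[0, 0, 0], 0, 1]
  ]
}}

```text
t: 10.92
ee_pos: [501.8, 25.0, 194.6]
orientation: [-0.178, -3.135, -0.0]
ft_force: [0.4, -0.3, -2.1]
width: 23.9
grasp_force: 30.0
```

```bash
python3 - <<'E'
from h import *
o=ctrl.get_obs(); print(o['t'],o['ee_pos'],o['ft_force'],o['width'],o['grasp_force'])
Rt=R.from_rotvec(o['orientation']).as_matrix()
print((Rt.T@(np.array([502.3,25,195])-o['ee_pos'])/25).round(3))
a=shot('scene'); w=shot('wrist','w4')
i=a['image'][180:300,230:350,::-1]; i=cv2.resize(i,(440,440),interpolation=2); j=w['image'][150:350,200:360,::-1]; j=cv2.resize(j,(352,440),interpolation=2)
cv2.imwrite('pics/c4.png',np.hstack([i,j]))
print(proj(w,[502.3,25,50]), proj(w,[o['ee_pos'][0],o['ee_pos'][1],o['ee_pos'][2]-95]))
E
```

```text
10.9167 [501.7952622   24.99148064 194.56171789] [ 0.42948412 -0.28122676 -2.05759937] 23.879806069157013 29.998358488082886
[-0.02   0.003 -0.018]
[275.88751335 195.93510369] [275.62921071 210.17577896]
```

View pics/c4.png

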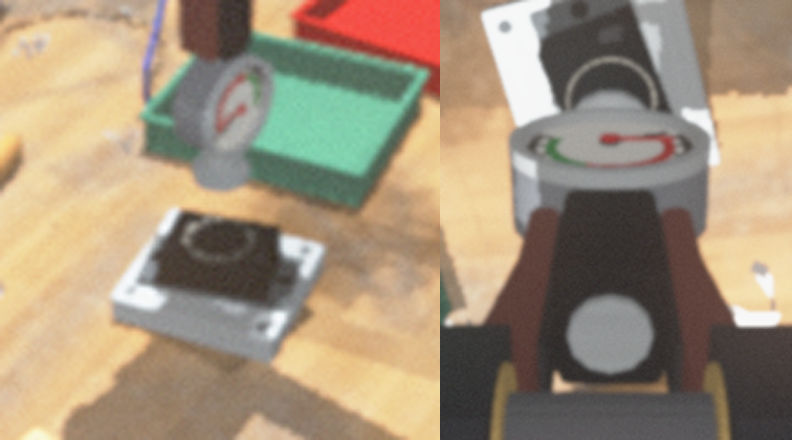

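The ring is at crop (612,98), directly beyond and below the foot, within about 1–2 mm of the prediction. I descend to just above contact.

{"name": "move_arm", "arguments": {
  "steps": [
    [[0, 0, 0.5], 0, 1],
    [[0, 0, 0.5], 0, 1],
    [[0, 0, 0.4], 0, 1],
    [[0, 0, 0], 0, 1],
    [[0, 0, 0], 0, 1],
    [[0, 0, 0], 0, 1]
  ]
}}

```text
t: 11.52
ee_pos: [502.7, 25.2, 160.5]
orientation: [0.177, 3.136, 0.0]
ft_force: [0.6, -0.4, -2.4]
width: 24.2
grasp_force: 30.0
```

{"name": "move_arm", "arguments": {
  "steps": [
    [[0, 0, 0.08], 0, 1],
    [[0, 0, 0.08], 0, 1],
    [[0, 0, 0], 0, 1],
    [[0, 0, 0], 0, 1]
  ]
}}

```text
t: 11.85
ee_pos: [502.5, 24.9, 156.3]
orientation: [0.178, 3.136, 0.0]
ft_force: [0.6, -0.3, -2.8]
width: 24.0
grasp_force: 30.0
```

{"name": "move_arm", "arguments": {
  "steps": [
    [[0, 0, 0.08], 0, 1],
    [[0, 0, 0], 0, 1],
    [[0, 0, 0], 0, 1]
  ]
}}

```text
t: 12.1
ee_pos: [502.4, 24.9, 154.1]
orientation: [-0.178, -3.136, 0.0]
ft_force: [0.6, 0.8, -3.3]
width: 23.8
grasp_force: 30.0
```

{"name": "move_arm", "arguments": {
  "steps": [
    [[0, 0, 0.08], 0, 1],
    [[0, 0, 0], 0, 1],
    [[0, 0, 0], 0, 1]
  ]
}}

```text
t: 12.35
ee_pos: [502.5, 24.9, 152.2]
orientation: [0.178, 3.136, -0.0]
ft_force: [0.2, 0.7, -2.5]
width: 23.8
grasp_force: 30.0
```

{"name": "move_arm", "arguments": {
  "steps": [
    [[0, 0, 0.08], 0, 1],
    [[0, 0, 0], 0, 1],
    [[0, 0, 0], 0, 1]
  ]
}}

```text
t: 12.6
ee_pos: [502.6, 24.9, 150.3]
orientation: [0.178, 3.136, 0.0]
ft_force: [0.5, -0.9, 0.7]
width: 24.0
grasp_force: 30.0
```

{"name": "move_arm", "arguments": {
  "steps": [
    [[0, 0, 0.08], 0, 1],
    [[0, 0, 0], 0, 1],
    [[0, 0, 0], 0, 1]
  ]
}}

```text
t: 12.85
ee_pos: [502.6, 24.9, 148.3]
orientation: [0.178, 3.136, 0.0]
ft_force: [-0.0, -1.0, 1.5]
width: 23.8
grasp_force: 30.0
```

{"name": "move_arm", "arguments": {
  "steps": [
    [[0, 0, 0.04], 0, 1],
    [[0, 0, 0], 0, 1],
    [[0, 0, 0], 0, 1]
  ]
}}

```text
t: 13.1
ee_pos: [502.6, 24.9, 147.3]
orientation: [0.178, 3.136, 0.0]
ft_force: [0.3, 0.6, 2.5]
width: 23.9
grasp_force: 30.0
```

{"name": "move_arm", "arguments": {
  "steps": [
    [[0, 0, 0.04], 0, 1],
    [[0, 0, 0], 0, 1],
    [[0, 0, 0], 0, 1]
  ]
}}

```text
t: 13.35
ee_pos: [502.6, 24.9, 146.3]
orientation: [0.178, 3.136, 0.0]
ft_force: [0.5, 0.1, 3.7]
width: 23.8
grasp_force: 30.0
```

{"name": "move_arm", "arguments": {
  "steps": [
    [[0, 0, 0.02], 0, 1],
    [[0, 0, 0], 0, 1],
    [[0, 0, 0], 0, 1]
  ]
}}

```text
t: 13.6
ee_pos: [502.6, 24.9, 145.8]
orientation: [0.178, 3.136, 0.0]
ft_force: [0.5, 0.4, 4.4]
width: 23.8
grasp_force: 30.0
```

{"name": "move_arm", "arguments": {
  "steps": [
    [[0, 0, 0.02], 0, 1],
    [[0, 0, 0], 0, 1],
    [[0, 0, 0], 0, 1]
  ]
}}

```text
t: 13.85
ee_pos: [502.5, 24.9, 145.2]
orientation: [0.178, 3.136, 0.0]
ft_force: [0.2, -0.1, 4.5]
width: 23.6
grasp_force: 30.0
```

{"name": "move_arm", "arguments": {
  "steps": [
    [[0, 0, 0.02], 0, 1],
    [[0, 0, 0], 0, 1],
    [[0, 0, 0], 0, 1]
  ]
}}

```text
t: 14.1
ee_pos: [502.6, 24.9, 144.7]
orientation: [0.178, 3.136, 0.0]
ft_force: [-0.1, -0.6, 4.8]
width: 24.2
grasp_force: 30.0
```

{"name": "move_arm", "arguments": {
  "steps": [
    [[0, 0, 0.01], 0, 1],
    [[0, 0, 0], 0, 1]
  ]
}}

```text
t: 14.27
ee_pos: [502.6, 24.9, 144.5]
orientation: [0.178, 3.136, 0.0]
ft_force: [-0.5, 0.5, 5.0]
width: 23.8
grasp_force: 30.0
```

{"name": "move_arm", "arguments": {
  "steps": [
    [[0, 0, 0.01], 0, 1],
    [[0, 0, 0], 0, 1]
  ]
}}

```text
t: 14.43
ee_pos: [502.6, 24.9, 144.5]
orientation: [0.178, 3.136, 0.0]
ft_force: [-0.6, -0.3, 7.7]
width: 24.1
grasp_force: 30.0
```

{"name": "move_arm", "arguments": {
  "steps": [
    [[0, 0, 0.01], 0, 1],
    [[0, 0, 0], 0, 1]
  ]
}}

```text
t: 14.6
ee_pos: [502.6, 24.9, 144.4]
orientation: [0.178, 3.136, 0.0]
ft_force: [-0.5, -0.2, 9.5]
width: 23.6
grasp_force: 30.0
```

{"name": "move_arm", "arguments": {
  "steps": [
    [[0, 0, 0.01], 0, 1],
    [[0, 0, 0], 0, 1],
    [[0, 0, 0], 0, 1]
  ]
}}

```text
t: 14.85
ee_pos: [502.7, 24.9, 144.4]
orientation: [0.178, 3.136, 0.0]
ft_force: [-1.0, 0.3, 12.1]
width: 24.1
grasp_force: 30.0
```

{"name": "move_arm", "arguments": {
  "steps": [
    [[0, 0, 0], 0, 1],
    [[0, 0, 0], 0, 1],
    [[0, 0, 0], 0, 1],
    [[0, 0, 0], 0, 1],
    [[0, 0, 0], 0, 1],
    [[0, 0, 0], 0, 1],
    [[0, 0, 0], 0, 1],
    [[0, 0, 0], 0, 1],
    [[0, 0, 0], 0, 1],
    [[0, 0, 0], 0, 1],
    [[0, 0, 0], 0, 1],
    [[0, 0, 0], 0, 1],
    [[0, 0, 0], 0, 1],
    [[0, 0, 0], 0, 1],
    [[0, 0, 0], 0, 1]
  ]
}}

```text
t: 16.1
ee_pos: [502.7, 24.9, 144.4]
orientation: [0.178, 3.136, 0.0]
ft_force: [-1.6, -0.1, 13.5]
width: 23.9
grasp_force: 30.0
```

```bash
python3 - <<'E'
from h import *
o=ctrl.get_obs(); print(o['t'],o['ee_pos'],o['ft_force'],o['width'])
a=shot('scene','s5'); w=shot('wrist','w5')
c=proj(w,o['ee_pos']+np.array([-12,0,-39])).astype(int); print(c)
s=proj(a,o['ee_pos']+np.array([-12,0,-39])).astype(int); print(s)
j=w['image'][c[1]-25:c[1]+25,c[0]-50:c[0]+50,::-1]; j=cv2.resize(j,(640,320*1),interpolation=2)
i=a['image'][s[1]-22:s[1]+22,s[0]-22:s[0]+22,::-1]; i=cv2.resize(i,(300,300),interpolation=2)
k=np.zeros((600,800,3),np.uint8); k[:300,:300]=i; k[270:590,160:800]=np.maximum(cv2.rotate(j,cv2.ROTATE_180),0); k[:270,:300]=i[:270]
cv2.imwrite('pics/c5.png',k)
E
```

```text
16.1 [502.67660083  24.89926613 144.42219528] [-1.60932816 -0.05253861 13.53221933] 23.90701353991797
[273 218]
[293 226]
```

View pics/c5.png

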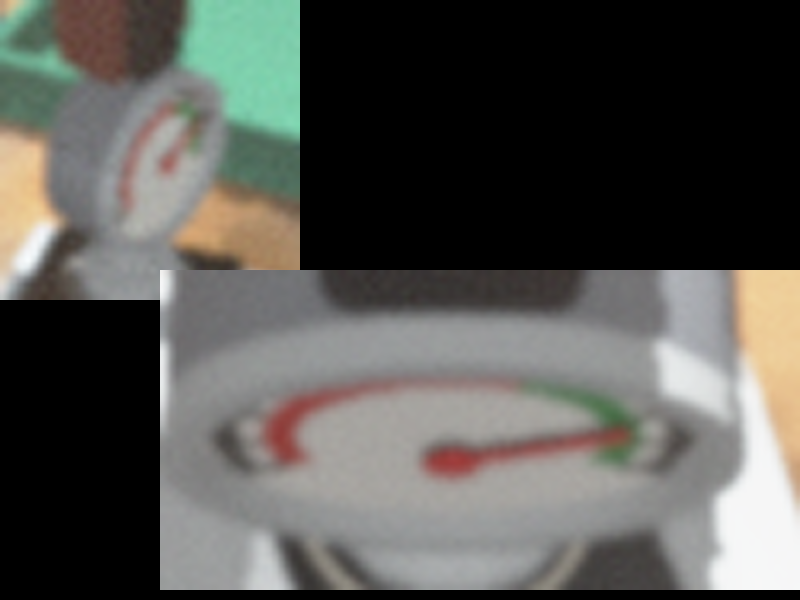

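The red hand is at the right, well up the green arc (tip near (630,435) in the crop), so it reads about 85. That means the green tray. I lift off and carry the tester back to the holder.

{"name": "move_arm", "arguments": {
  "steps": [
    [[0, 0, -0.1], 0, 1],
    [[0, 0, -0.3], 0, 1],
    [[0, 0, -0.8], 0, 1],
    [[0, 0, -0.8], 0, 1],
    [[0, 0, 0], 0, 1],
    [[0.13, 0.53, 0], 0, 1],
    [[0.2, 0.9, 0], 0, 1],
    [[0.2, 0.9, 0], 0, 1],
    [[0.2, 0.9, 0], 0, 1],
    [[0.2, 0.9, 0], 0, 1],
    [[0.2, 0.9, 0], 0, 1],
    [[0.2, 0.9, 0], 0, 1],
    [[0.2, 0.9, 0], 0, 1],
    [[0.2, 0.9, 0], 0, 1],
    [[0.2, 0.9, 0], 0, 1],
    [[0.1, 0.4, 0], 0, 1],
    [[0, 0, 0], 0, 1],
    [[0, 0, 0], 0, 1],
    [[0, 0, 0], 0, 1],
    [[0, 0, 0], 0, 1]
  ]
}}

```text
t: 17.87
ee_pos: [477.4, 253.8, 193.4]
orientation: [-0.179, -3.136, 0.001]
ft_force: [0.3, 0.2, -2.5]
width: 24.1
grasp_force: 30.0
```

```bash
python3 - <<'E'
from h import *
o=ctrl.get_obs(); print(o['t'],o['ee_pos'],o['ft_force'],o['width'])
Rt=R.from_rotvec(o['orientation']).as_matrix()
print((Rt.T@(np.array([477.3,254.7,115])-o['ee_pos'])/25).round(3),Rt.round(4))
E
```

```text
17.8667 [477.40289206 253.79345721 193.36268404] [ 0.2904812   0.15579954 -2.46802567] 24.056650522370354
[0.006 0.038 3.134] [[-9.935e-01  1.140e-01 -7.000e-04]
 [ 1.140e-01  9.935e-01 -6.000e-04]
 [ 6.000e-04 -7.000e-04 -1.000e+00]]
```

{"name": "move_arm", "arguments": {
  "steps": [
    [[0, 0.03, 0.4], 0, 1],
    [[0, 0, 0.7], 0, 1],
    [[0, 0, 0.7], 0, 1],
    [[0, 0, 0.4], 0, 1],
    [[0, 0, 0.2], 0, 1],
    [[0, 0, 0], 0, 1],
    [[0, 0, 0.16], 0, 1],
    [[0, 0, 0.16], 0, 1],
    [[0, 0, 0.16], 0, 1],
    [[0, 0, 0], 0, 1],
    [[0, 0, 0], 0, 1]
  ]
}}

```text
t: 18.78
ee_pos: [479.4, 254.9, 123.2]
orientation: [0.176, 3.133, -0.001]
ft_force: [3.7, -7.2, 0.9]
width: 23.8
grasp_force: 30.0
```

{"name": "move_arm", "arguments": {
  "steps": [
    [[-0.03, -0.04, 0], 0, 1],
    [[0, -0.02, 0], 0, 1],
    [[0, 0, 0], 0, 1],
    [[0, 0, 0], 0, 1]
  ]
}}

```text
t: 19.12
ee_pos: [479.0, 254.2, 122.3]
orientation: [0.177, 3.135, 0.001]
ft_force: [3.1, -2.2, -0.5]
width: 23.9
grasp_force: 30.0
```

{"name": "move_arm", "arguments": {
  "steps": [
    [[-0.04, -0.03, 0], 0, 1],
    [[0, 0, 0], 0, 1],
    [[0, 0, 0], 0, 1]
  ]
}}

```text
t: 19.37
ee_pos: [478.8, 253.4, 121.5]
orientation: [-0.178, -3.136, -0.0]
ft_force: [0.8, -0.4, -2.4]
width: 23.7
grasp_force: 30.0
```

```bash
python3 - <<'E'
from h import *
o=ctrl.get_obs(); print(o['t'],o['ee_pos'],o['ft_force'],o['moment'])
a=shot('scene'); s=[240,300]
i=a['image'][240:370,180:310,::-1]; cv2.imwrite('pics/c6.png',cv2.resize(i,(590,590),interpolation=2))
E
```

```text
19.3667 [478.81303532 253.37834458 121.50459418] [ 0.76873187 -0.37978516 -2.42182199] [-0.0113859  -0.29740614 -0.02367336]
```

View pics/c6.png

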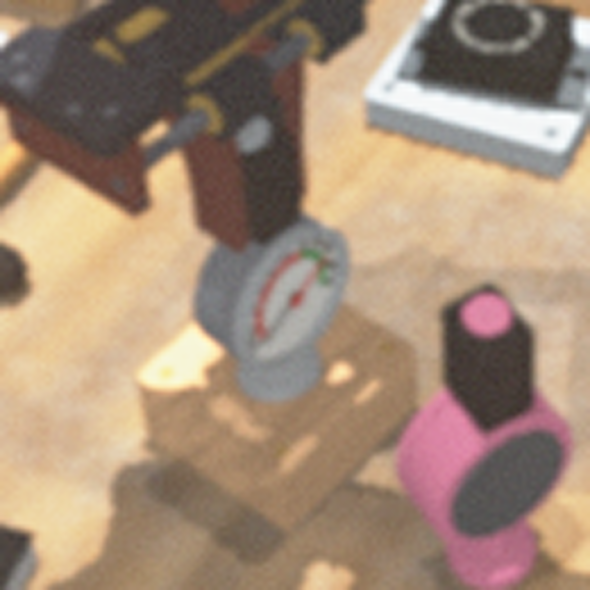

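The foot is now in the socket with almost no side force: foot at crop (280,375), dial upright. I lower it the rest of the way.

{"name": "move_arm", "arguments": {
  "steps": [
    [[0, 0, 0.06], 0, 1],
    [[0, 0, 0.06], 0, 1],
    [[0, 0, 0.06], 0, 1],
    [[0, 0, 0], 0, 1],
    [[0, 0, 0], 0, 1]
  ]
}}

```text
t: 19.83
ee_pos: [478.8, 253.2, 116.9]
orientation: [-0.178, -3.136, 0.0]
ft_force: [0.8, 0.0, -2.3]
width: 24.3
grasp_force: 30.0
```

{"name": "move_arm", "arguments": {
  "steps": [
    [[0, 0, 0.04], 0, 1],
    [[0, 0, 0.04], 0, 1],
    [[0, 0, 0], 0, 1],
    [[0, 0, 0], 0, 1]
  ]
}}

```text
t: 20.17
ee_pos: [479.0, 253.2, 115.1]
orientation: [-0.178, -3.136, 0.0]
ft_force: [0.2, 0.6, -2.3]
width: 23.9
grasp_force: 30.0
```

{"name": "move_arm", "arguments": {
  "steps": [
    [[0, 0, 0.04], 0, 1],
    [[0, 0, 0], 0, 1],
    [[0, 0, 0], 0, 1]
  ]
}}

```text
t: 20.42
ee_pos: [479.0, 253.2, 114.1]
orientation: [-0.178, -3.136, 0.0]
ft_force: [-0.4, -0.0, -2.9]
width: 24.1
grasp_force: 30.0
```

{"name": "move_arm", "arguments": {
  "steps": [
    [[0, 0, 0.04], 0, 1],
    [[0, 0, 0], 0, 1],
    [[0, 0, 0], 0, 1]
  ]
}}

```text
t: 20.67
ee_pos: [479.0, 253.2, 113.1]
orientation: [-0.178, -3.136, 0.0]
ft_force: [0.6, -0.4, -3.3]
width: 24.0
grasp_force: 30.0
```

{"name": "move_arm", "arguments": {
  "steps": [
    [[0, 0, 0.04], 0, 1],
    [[0, 0, 0], 0, 1],
    [[0, 0, 0], 0, 1]
  ]
}}

```text
t: 20.92
ee_pos: [479.2, 253.3, 112.9]
orientation: [0.178, 3.136, 0.0]
ft_force: [-2.2, -0.7, 4.2]
width: 24.0
grasp_force: 30.0
```

{"name": "move_arm", "arguments": {
  "steps": [
    [[0, 0, -0.02], 0, 1],
    [[0, 0, 0], 0, 0.5],
    [[0, 0, 0], 0, 0.2],
    [[0, 0, 0], 0, 0],
    [[0, 0, 0], 0, 0],
    [[0, 0, 0], 0, 0],
    [[0, 0, 0], 0, 0],
    [[0, 0, -0.5], 0, 0],
    [[0, 0, -1], 0, 0],
    [[0, 0, -1], 0, 0],
    [[0, 0, -1], 0, 0],
    [[0, 0, -0.8], 0, 0],
    [[0, 0, 0], 0, 0],
    [[0, 0, 0], 0, 0]
  ]
}}

```text
t: 22.08
ee_pos: [479.7, 253.5, 221.1]
orientation: [0.178, 3.134, 0.002]
ft_force: [-0.5, -0.1, 0.0]
width: 88.2
grasp_force: 0.0
```

```bash
python3 - <<'E'
from h import *
o=ctrl.get_obs(); print(o['t'],o['ee_pos'],o['ft_force'],o['width'])
w=shot('wrist','w7')
a=shot('scene'); i=a['image'][240:370,180:310,::-1]
j=w['image'][100:330,150:410,::-1]
cv2.imwrite('pics/c7.png',np.hstack([cv2.resize(i,(400,400),interpolation=2),cv2.resize(j,(400,400),interpolation=2)]))
Rt=R.from_rotvec(o['orientation']).as_matrix()
print((Rt.T@(np.array([502.5,25,222])-o['ee_pos'])/25).round(3))
# recheck pad with top
E
```

```text
22.0833 [479.65494548 253.52421494 221.08939071] [-0.51092325 -0.08216768  0.02043001] 88.15414195728754
[-1.941 -8.979 -0.045]
```

View pics/c7.png

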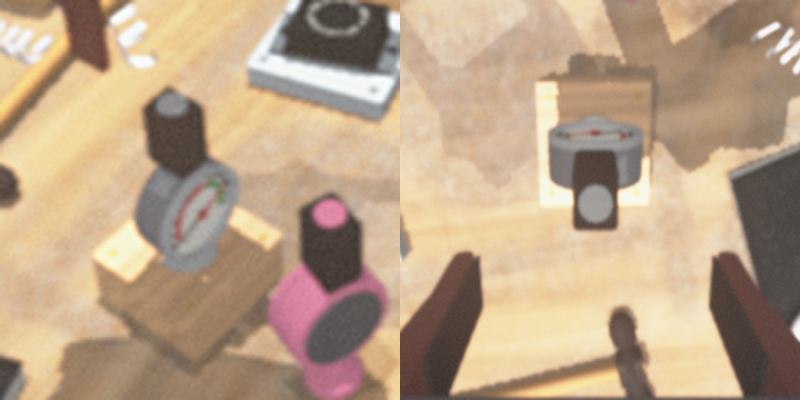

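The tester stands upright in its holder (left crop: foot at (190,255) in the socket; right crop: grip top at (595,205) over the holder). On to the mount.

{"name": "move_arm", "arguments": {
  "steps": [
    [[-0.22, -1, 0], 0, 0],
    [[-0.22, -1, 0], 0, 0],
    [[-0.22, -1, 0], 0, 0],
    [[-0.22, -1, 0], 0, 0],
    [[-0.22, -1, 0], 0, 0],
    [[-0.22, -1, 0], 0, 0],
    [[-0.22, -1, 0], 0, 0],
    [[-0.22, -1, 0], 0, 0],
    [[-0.2, -1, 0], 0, 0],
    [[0, 0, 0], -1, 0],
    [[0, 0, 0], -1, 0],
    [[0, 0, 0], -1, 0],
    [[0, 0, 0], -1, 0],
    [[0, 0, 0], -0.3, 0],
    [[0, 0, 0], 0, 0],
    [[0, 0, 0], 0, 0],
    [[0, 0, 0], 0, 0]
  ]
}}

```text
t: 23.6
ee_pos: [501.9, 24.2, 219.3]
orientation: [0.408, -3.113, -0.0]
ft_force: [0.3, 0.9, 0.2]
width: 88.2
grasp_force: 0.0
```

```bash
python3 - <<'E'
from h import *
o=ctrl.get_obs(); Rt=R.from_rotvec(o['orientation']).as_matrix()
print(o['t'],o['ee_pos'],'phi',np.degrees(np.arctan2(Rt[1,0],Rt[0,0]))%360)
for n in('wrist','top'):
  d=shot(n,'p8'+n)
  for t,z in(('pad',50),('block',20),('tray_green',30)):
   for m in cams.cut_out(n,t)[:1]:
    pts=np.argwhere(m['pixels'])[:,::-1].astype(float)
    w=np.array([ray(d,*p,z)[:2] for p in pts]).astype(np.float32)
    r=cv2.minAreaRect(w); print(n,t,round(m['p'],2),np.round(m['rect']),np.round(r[0],1),np.round(r[1],1),round(r[2],1))
  if n=='wrist':
    print(proj(d,[502.5,25,50]))
    x,y=proj(d,[502.5,25,50]).astype(int)
    cv2.imwrite('pics/c8.png',cv2.resize(d['image'][y-80:y+80,x-100:x+100,::-1],None,fx=4,fy=3.7,interpolation=2)); print(x,y)
print((Rt.T@(np.array([502.5,25,24])-o['ee_pos'])/25).round(3))
E
```

```text
23.6 [501.85976745  24.17432604 219.34859671] phi 194.94964469311657
wrist pad 0.68 [284. 318. 171.  25.] [669.5  80.4] [ 28.5 220.9] 7.6
wrist block 0.69 [284. 316. 174.  20.] [691.9  87.4] [ 30.3 240.8] 7.3
wrist tray_green 0.71 [113. 186. 138. 158.] [ 559.2 -163. ] [179.9 155.1] 4.7
[277.08751255 190.37020931]
277 190
top tray_green 0.95 [322. 201.  59.  64.] [ 559.  -163.6] [178.8 149.2] 4.8
[-0.045  0.022  7.814]
```

```bash
python3 - <<'E'
from h import *
im=cv2.imread('pics/p8wrist.png'); hsv=cv2.cvtColor(im,cv2.COLOR_BGR2HSV)
w1=dict(camera_matrix=None)
o=ctrl.get_obs();d=shot('wrist')
m=(hsv[:,:,2]<75).astype(np.uint8); m[260:]=0
m=cv2.morphologyEx(m,cv2.MORPH_CLOSE,np.ones((9,9)))
n,l,s,c=cv2.connectedComponentsWithStats(m); i=l[190,277]; i=i or 1+s[1:,4].argmax(); print(s[i],c[i])
w=np.array([ray(d,p[1],p[0],50)[:2] for p in np.argwhere(l==i)]).astype(np.float32); r=cv2.minAreaRect(w);print(r)
E
```

```text
[ 259  157   41   60 1824] [280.93092105 180.82072368]
((499.6163635253906, 26.279571533203125), (67.79000854492188, 44.599365234375), 14.980345726013184)
```

{"name": "move_arm", "arguments": {
  "steps": [
    [[-0.03, 0.04, 0.8], 0, 0],
    [[0, 0, 1], 0, 0],
    [[0, 0, 1], 0, 0],
    [[0, 0, 1], 0, 0],
    [[0, 0, 1], 0, 0],
    [[0, 0, 1], 0, 0],
    [[0, 0, 0.8], 0, 0],
    [[0, 0, 0.5], 0, 0],
    [[0, 0, 0.3], 0, 0],
    [[0, 0, 0.2], 0, 0],
    [[0, 0, 0], 0, 0],
    [[0, 0, 0], 0, 0],
    [[0, 0, 0], 0, 0]
  ]
}}

```text
t: 25.13
ee_pos: [503.5, 25.3, 31.0]
orientation: [-0.41, 3.113, -0.0]
ft_force: [0.3, 0.5, -0.3]
width: 87.7
grasp_force: 0.0
```

{"name": "move_arm", "arguments": {
  "steps": [
    [[0.04, 0, 0.15], 0, 0],
    [[0, 0, 0.06], 0, 0],
    [[0, 0, 0], 0, 0.3],
    [[0, 0, 0], 0, 0.5],
    [[0, 0, 0], 0, 0.7],
    [[0, 0, 0], 0, 1],
    [[0, 0, 0], 0, 1],
    [[0, 0, 0], 0, 1],
    [[0, 0, 0], 0, 1],
    [[0, 0, 0], 0, 1],
    [[0, 0, 0], 0, 1],
    [[0, 0, 0], 0, 1]
  ]
}}

```text
t: 26.13
ee_pos: [501.8, 25.1, 25.0]
orientation: [0.41, -3.115, -0.0]
ft_force: [-1.3, 1.6, 0.6]
width: 49.9
grasp_force: 30.0
```

{"name": "move_arm", "arguments": {
  "steps": [
    [[0, 0, -0.2], 0, 1],
    [[0, 0, -0.5], 0, 1],
    [[0, 0, -0.8], 0, 1],
    [[0, 0, -0.8], 0, 1],
    [[0, 0, -0.5], 0, 1],
    [[0, 0, 0], 0, 1],
    [[0, -0.5, 0], 0, 1],
    [[-0.03, -0.9, 0], 0, 1],
    [[-0.03, -0.9, 0], 0, 1],
    [[-0.04, -0.9, 0], 0, 1],
    [[-0.04, -0.9, 0], 0, 1],
    [[-0.04, -0.9, 0], 0, 1],
    [[-0.04, -0.9, 0], 0, 1],
    [[-0.04, -0.9, 0], 0, 1],
    [[0, -0.7, 0], 0, 1],
    [[0, -0.4, 0], 0, 1],
    [[0, 0, 0], 1, 1],
    [[0, 0, 0], 0.96, 1],
    [[0, 0, 0], 0, 1],
    [[0, 0, 0], 0, 1]
  ]
}}

```text
t: 27.8
ee_pos: [558.4, -163.9, 93.9]
orientation: [0.147, -3.136, -0.001]
ft_force: [-1.1, -1.2, -4.0]
width: 49.9
grasp_force: 30.0
```

```bash
python3 - <<'E'
from h import *
o=ctrl.get_obs(); Rt=R.from_rotvec(o['orientation']).as_matrix()
print(o['t'],o['ee_pos'],o['ft_force'],o['moment'],o['width'],'phi',np.degrees(np.arctan2(Rt[1,0],Rt[0,0]))%360)
print((Rt.T@(np.array([559.3,-163.8,9])-o['ee_pos'])/25).round(3))
E
```

```text
27.8 [ 558.41702    -163.91807364   93.94357753] [-1.07334054 -1.21262345 -3.98685424] [ 0.05716739 -0.14393796  0.01464224] 49.87849521414488 phi 185.3508390589701
[-4.200e-02 -1.000e-03  3.398e+00]
```

{"name": "move_arm", "arguments": {
  "steps": [
    [[-0.04, 0, 0.4], 0, 1],
    [[0, 0, 0.8], 0, 1],
    [[0, 0, 0.8], 0, 1],
    [[0, 0, 0.6], 0, 1],
    [[0, 0, 0.4], 0, 1],
    [[0, 0, 0.2], 0, 1],
    [[0, 0, 0], 0, 1],
    [[0, 0, 0], 0, 1],
    [[0, 0, 0], 0, 1]
  ]
}}

```text
t: 28.55
ee_pos: [561.0, -164.1, 15.6]
orientation: [-0.143, 3.137, -0.001]
ft_force: [-0.6, 0.5, -4.2]
width: 49.5
grasp_force: 30.0
```

{"name": "move_arm", "arguments": {
  "steps": [
    [[0, 0, 0.06], 0, 1],
    [[0, 0, 0.04], 0, 1],
    [[0, 0, 0], 0, 1],
    [[0, 0, 0], 0, 1]
  ]
}}

```text
t: 28.88
ee_pos: [560.4, -164.0, 12.7]
orientation: [-0.143, 3.138, -0.0]
ft_force: [-0.7, -0.1, -4.6]
width: 49.7
grasp_force: 30.0
```

{"name": "move_arm", "arguments": {
  "steps": [
    [[0, 0, 0.03], 0, 1],
    [[0, 0, 0], 0, 1],
    [[0, 0, 0], 0, 1]
  ]
}}

```text
t: 29.13
ee_pos: [560.2, -163.9, 11.7]
orientation: [0.143, -3.138, -0.0]
ft_force: [-0.2, -0.1, -4.5]
width: 49.7
grasp_force: 30.0
```

{"name": "move_arm", "arguments": {
  "steps": [
    [[0, 0, 0.06], 0, 1],
    [[0, 0, 0], 0, 1],
    [[0, 0, 0], 0, 1]
  ]
}}

```text
t: 29.38
ee_pos: [560.1, -163.9, 10.0]
orientation: [0.143, -3.138, -0.0]
ft_force: [-0.0, -0.1, -3.3]
width: 49.7
grasp_force: 30.0
```

{"name": "move_arm", "arguments": {
  "steps": [
    [[0, 0, 0.04], 0, 1],
    [[0, 0, 0], 0, 1],
    [[0, 0, 0], 0, 1]
  ]
}}

```text
t: 29.63
ee_pos: [560.2, -163.9, 9.1]
orientation: [0.143, -3.138, -0.0]
ft_force: [-0.9, 0.7, -4.4]
width: 49.9
grasp_force: 30.0
```

{"name": "move_arm", "arguments": {
  "steps": [
    [[0, 0, 0.04], 0, 1],
    [[0, 0, 0], 0, 1],
    [[0, 0, 0], 0, 1]
  ]
}}

```text
t: 29.88
ee_pos: [560.3, -163.9, 9.0]
orientation: [-0.143, 3.138, -0.0]
ft_force: [-3.5, 0.9, 5.5]
width: 50.0
grasp_force: 30.0
```

{"name": "move_arm", "arguments": {
  "steps": [
    [[0, 0, -0.03], 0, 1],
    [[0, 0, 0], 0, 0.35],
    [[0, 0, 0], 0, 0.2],
    [[0, 0, 0], 0, 0.2],
    [[0, 0, 0], 0, 0.2],
    [[0, 0, 0], 0, 0.2],
    [[0, 0, -0.3], 0, 0.2],
    [[0, 0, -0.8], 0, 0.2],
    [[0, 0, -1], 0, 0.2],
    [[0, 0, -1], 0, 0.2],
    [[0, 0, -1], 0, 0.2],
    [[0, 0, -1], 0, 0.2],
    [[0, 0, -1], 0, 0.2],
    [[0, 0, -1], 0, 0.2],
    [[1, 0, 0], 0, 0.2],
    [[1, 0, 0], 0, 0.2],
    [[1, 0, 0], 0, 0.2],
    [[1, 0, 0], 0, 0.2],
    [[0, 0, 0], 0, 0.2],
    [[0, 0, 0], 0, 0.2]
  ]
}}

```text
t: 31.55
ee_pos: [460.0, -173.1, 187.1]
orientation: [-0.141, 3.138, -0.0]
ft_force: [0.3, 0.8, 0.3]
width: 70.3
grasp_force: 0.0
```

```bash
python3 - <<'E'
from h import *
o=ctrl.get_obs(); print(o['t'],o['ee_pos'],o['width'],o['ft_force'])
a=shot('scene','s9')
cv2.imwrite('pics/c9.png',cv2.resize(a['image'][130:370,150:470,::-1],None,fx=2.5,fy=2.5,interpolation=2))
E
```

```text
31.55 [ 460.00778359 -173.11623406  187.10368603] 70.27873220981691 [0.27144678 0.7875355  0.25183383]
```

View pics/c9.png

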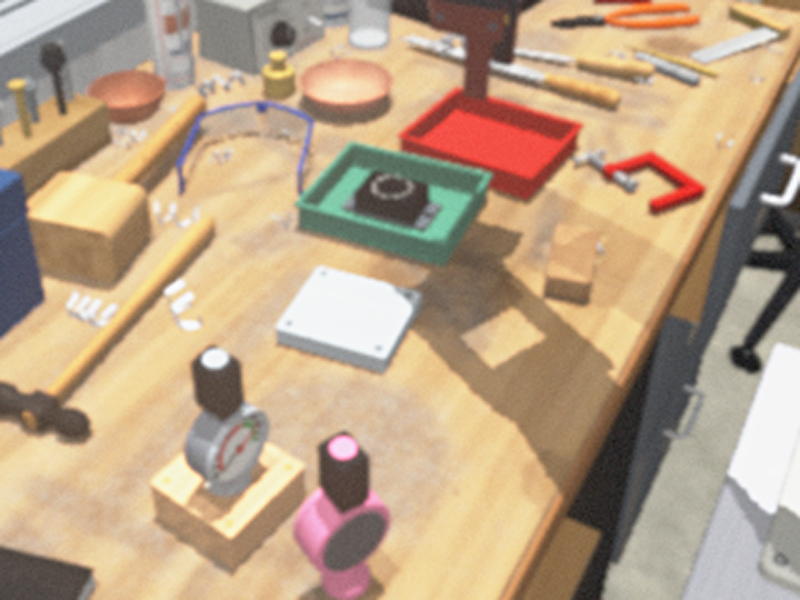

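The mount lies flat in the green tray at (395,200). The tester stands in its holder at (230,430), and the gripper is clear of everything, so I hand the job in.

```bash
python3 -c "
from workcell import ctrl
print(ctrl.close_job())"
```

```text
the job is handed in; nothing more can be done
None
```

Job handed in at about 32 s: the mount read about 85 on the red peak hand (pressed flush at about 15–16 N, held over 1 s), the tester is back upright in its holder, and the mount lies flat, plate down, in the green tray.

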